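Snap a locating pin into its catch and pull-check it

ROBOT

A 6-joint arm with a two-finger parallel gripper is mounted at the origin on the work surface. World frame = base frame: x ahead of the robot, y to its left, z up, the work surface at z = 0. Lengths are in m, angles in rad, forces in N, time in s.
With the tool pointing down it reaches from about 0.25 to 0.85 m from the base axis. Payload 12.5 kg.
Tool frame: the origin (TCP) lies between the finger pads; the fingertips stand 25 mm ahead of it and the grasp point (between the pads) lies 6 mm ahead of it (env.finger_overhang is the distance from the TCP to the fingertips, in m); z points along the fingers, y is the line along which they close (so a half turn about z gives the same grasp; the last joint's range is limited). The gripper opens to 93 mm and grips with 3 to 60 N. Pads are 15 mm wide; open, the fingers measure 128 mm over their backs; the gripper's body (75 mm by 188 mm) begins 65 mm behind the grasp point.
Start: joints at [-1.426, 0.351, 1.652, -0, 1.139, -0.085], TCP at [0.125, -0.536, 0.212] pointing down, gripper open.
Joint ranges: [-2.75, 2.75], [-0.79, 2.1], [0.01, 2.65], [-1.57, 4.71], [0.07, 3.14], [-2.87, 2.87]. Speed limits (rad/s): [2.22, 2.22, 2.79, 3.14, 3.14, 3.14].

INTERFACE

Orientations are given as a rotation vector (axis times angle).
In Python, from rig import env, cams gives the robot as it stands. The module is installed in compiled form; this text tells all that it offers.
- The arm moves only by the tool step_arm, never from a script. Its argument "targets" is a list of rows, each an object with "rot": the turn, a rotation vector about the tool's x, y, z in rad, a list of three; "slide": the shift along the tool's x, y, z in m, a list of three; "grip": the opening, from 0 (shut) to 1 (fully open). A call has 1 to 12 rows; each row is the pose to reach, as a shift and turn from the pose commanded when the call began, along the tool's axes at that moment; what a row does not reach only later rows make up. A row lasts 1/10 s, in which the tool goes at most 50 mm and 8.59 degrees, less where a joint would pass 70% of its speed; a pose out of reach is approached as far as the arm can. A call with a gripper value outside its range is refused whole. The fingers move at their own pace and stop on an object; "grip_force" is the grip in N (left out, the last holds). Time passes only in rows, so rows that repeat a pose let the fingers close. It gives the time, the measured TCP pose, the force, the opening and the grip force at its end, in the units of the state.
- env.read_state(): the state, without advancing time (a new reading comes with each control period).
- cams.read_camera(name): name is "scene" or "side" or "wrist"; returns a dict with "pixels" (480x640x3 uint8, red, green, blue), "fx", "fy", "cx", "cy" (pixels), "extrinsics" (4x4, takes a point from camera to world coordinates). Camera axes: x right, y down, z forward; pixel columns grow to the right and rows downward; lengths in m; the calibration is good to about 2 mm. A picture is of the moment at which its call begins. There is no depth.
- env.close_job(): hands the job in; it is judged then, once.
The state is a dict: "time_s": time; "joints": joint angles; "joint_vel": joint speeds; "joint_torque": joint torques, N m; "eef_pos": TCP position; "eef_rot": TCP orientation; "force": force on the tool from outside, world axes, zero at the start; "moment": the same for the moment, N m; "width": finger opening in m; "finger_force": force on a finger pad.
Only numpy, scipy, OpenCV 4.12 (cv2) and the standard library are available. Lean on these libraries where they do the work, as an engineer would, in place of code of your own. Each camera call takes 0.05 s, during which the arm holds its last target. There are 200 camera calls.

TASK

Take the pin with the flat thumb-plate head out of the rack and press it into the hole of the sprung check block until it snaps fully home, collar pressed down on the block, without pressing harder than about 20 N. Then prove the catch holds: keep a steady upward pull of 12 N (give or take 2) on the seated pin for a good second, never more than about 16 N. Ease off and let go, leaving the pin home in the block and the other two pins in their rack.

Things in the scene. Friction and masses are not known exactly. Their poses are not given: they have to be found in the camera images.
- pin: The pin to fit, 63 mm tall, 80 g, standing head up in the rack. Origin: its tip; z up. Steel shank: tip 5 mm wide, tapering to 16 mm diameter at z 16 mm; catch groove z 18 to 25, widening to 14 mm at z 30. Steel collar 34 mm diameter, z 30 to 35. Black thumb-plate head, z 35 to 63, 14 mm thick along x, 30 mm wide along y: grip across x, fingertips just above the collar.
- pin_round: Another pin, not to be used: same collar, head a round black knob 24 mm in diameter and 21 mm tall, 56 mm tall in all. Origin at its tip. Stays in the rack.
- pin_short: Another pin, not to be used: same collar, head a low round black button 18 mm in diameter and 12 mm tall, 47 mm tall in all. Origin at its tip. Stays in the rack.
- rack: Fixed grey block 56 mm (x) by 165 mm (y) by 40 mm high, origin at the centre of its underside; three holes of 18 mm diameter, 34 mm deep, in its top at y = -52, 0 and +52 mm. A pin stands in each, its collar on the rack's top (pin origin 10 mm above the table). Which pin is in which hole varies.
- stand: Fixed black base plate of the check stand, 12 mm thick, 90 mm (x) by 155 mm (from y = -45 to +110 mm), carrying a small green circuit board towards its +y end (parts there up to 25 mm above the table). Origin on the table under the axis of the check block's hole, z up.
- mouth (a point): Mouth centre, z up, of the hole (20 mm diameter, right through) in the aluminium check block, 64 x 64 x 32 mm, top 48 mm above the table. Spring balls 9 mm down grip the taper once the tip is about 12 mm down; 5 to 16 N drives it on; from about 24 mm the catch draws pin and block together (the block may rise: press on) until the tip is 30 mm below the mouth, collar on the block.
- nest (a joint): Vertical travel of the check block on its stiff spring mount, m, 0 at rest, positive up, stops at +-3.5 mm: 8 N per mm, so a 12 N pull lifts it 1.5 mm and a 20 N press sinks it 2.5 mm. The reading has about 1 mm noise, too coarse for the force: trust the wrist force. The catch holds 18 N.
Mind the look-alikes: they are no part of the job. What is shaped like the pin but blue, pink or red is not meant.

How it is judged:
On the way, in this order (a step that is already met when the one before it is completed fails the run):
1. the pin is snapped fully home in the check block, collar pressed down (block not lifted) (z of pin in the frame of mouth below -0.0285 m and horizontal distance between pin and mouth below 0.004 m and value of joint nest below 0.0006 m), for 0.15 s.
2. held by the fingers and still home, the pin is pulled upward with 9 to 15 N (block lifted 1.12 to 1.88 mm) for 0.6 s (value of joint nest between 0.00112 and 0.00188 m and z of pin in the frame of mouth below -0.0275 m and contact force between the fingers and pin above 1 N), for 0.6 s.
At the end, for the whole second after the job is handed in: The pin stands at rest in the check block, released: its tip at least 28.5 mm below the mouth and within 4 mm of the hole's axis, upright within 0.1 rad, the block back within 0.5 mm of its rest height; the two other pins within 15 mm of where they stood (z of pin in the frame of mouth below -0.0285 m and horizontal distance between pin and mouth below 0.004 m and angle between the z axis of pin and the z axis of mouth, either way round below 0.1 rad and linear speed of pin below 0.01 m/s and value of joint nest between -0.0005 and 0.0005 m and distance of each of pin_round, pin_short from where it was at the start of the episode below 0.015 m); the robot touches nothing.
It fails at once if the block is pressed down with more than 24 N (3 mm) (value of joint nest below -0.003 m).
It fails at once if the block is pulled up with more than 18 N (2.25 mm) (value of joint nest above 0.00225 m).
It fails at once if another pin is pulled out of the rack (distance of any of pin_round, pin_short from where it was at the start of the episode above 0.02 m).
It also fails if it takes over 67 s, if anything falls off the work surface, if the arm or the gripper's body presses on something with over 40 N, if the wrist force passes 120 N, or if a joint passes its speed limit or range.

## Working session

There is one attempt and no reset: what is moved stays moved. The work goes in short steps, Python scripts to look and compute and a tool call to move; the robot and the scene stay as the last step left them, time stands still between calls to the robot, and variables do not carry over. Pictures are saved under pics/ and viewed, at most 10 in all, crops included, and the job is handed in when it is done.

Besides the shell and the picture viewer there is one more tool, called after "Call:" by a JSON object that holds its "fn" and its "kwargs", one argument or row to a line. step_arm: Moves the arm, as the interface text tells. Its arguments: {"type":"object","properties":{"targets":{"type":"array","items":{"type":"object","properties":{"rot":{"type":"array","items":{"type":"number"}},"slide":{"type":"array","items":{"type":"number"}},"grip":{"type":"number"}}}},"grip_force":{"type":"number"}},"required":["targets"]}

```bash
mkdir -p pics; python3 - <<'E'
from rig import env,cams
import cv2,numpy as np
s=env.read_state();print({k:np.round(v,4) for k,v in s.items()})
for n in ("scene","side"):
    c=cams.read_camera(n);cv2.imwrite(f"pics/{n}0.png",c["pixels"][:,:,::-1]);print(n,c["fx"],c["cx"],c["cy"],np.round(c["extrinsics"],3).tolist())
E
```

```text
{'time_s': np.float64(0.0), 'joints': array([-1.4256,  0.3513,  1.6524,  0.    ,  1.1391, -0.0847]), 'joint_vel': array([-0.0013, -0.0012,  0.    , -0.0006, -0.0019, -0.0004]), 'joint_torque': array([ 8.00000e-04, -4.97328e+01, -2.85255e+01,  6.99000e-02,
        2.57000e-02, -1.00000e-04]), 'eef_pos': array([ 0.1253, -0.5352,  0.2112]), 'eef_rot': array([-3.1197, -0.3601,  0.    ]), 'force': array([ 0.2539,  0.063 , -0.1727]), 'moment': array([ 0.0432, -0.0209, -0.0452]), 'finger_force': np.float64(0.0), 'width': np.float64(0.0931)}
scene 542.0435258862593 320.57498399310765 240.72689231785387 [[0.08, 0.634, -0.769, 1.267], [0.997, -0.048, 0.064, -0.047], [0.004, -0.772, -0.635, 0.73], [0.0, 0.0, 0.0, 1.0]]
side 489.4938540278672 322.9187783623445 241.84632339301652 [[-0.975, -0.137, 0.174, 0.34], [-0.221, 0.614, -0.758, 0.725], [-0.003, -0.777, -0.629, 0.64], [0.0, 0.0, 0.0, 1.0]]
```

View pics/scene0.png

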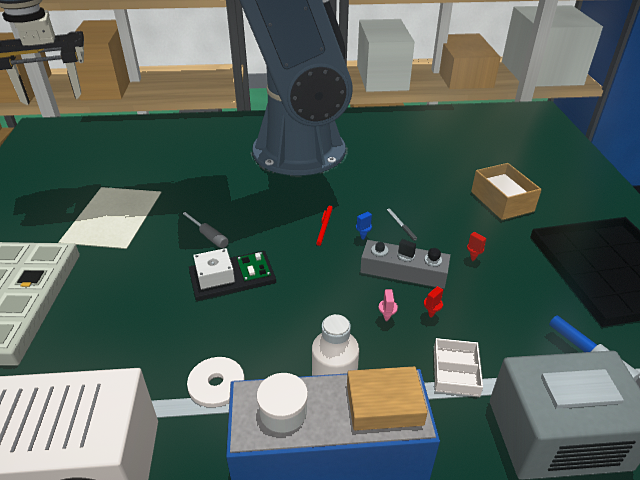

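View pics/side0.png

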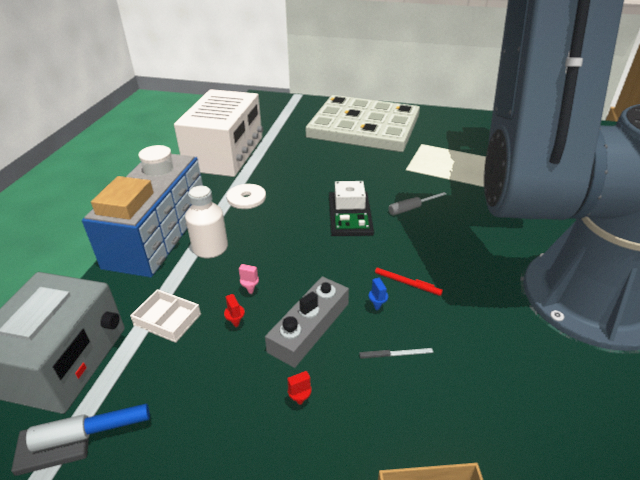

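Both views show the check stand with the aluminium block (scene ≈(212,262), side ≈(350,188)). The grey rack has three black-headed pins, and the middle one (scene ≈(407,247), side ≈(309,301)) looks like the flat head. Next I'll enlarge both views and get coarse positions.

```bash
cat > h.py <<'E'
from rig import env,cams
import cv2,numpy as np
def ray(c,px,z):
    T=np.array(c["extrinsics"]);d=T[:3,:3]@[(px[0]-c["cx"])/c["fx"],(px[1]-c["cy"])/c["fy"],1]
    return T[:3,3]+d*(z-T[2,3])/d[2]
def proj(c,p):
    T=np.array(c["extrinsics"]);q=T[:3,:3].T@(np.array(p)-T[:3,3]);return np.array([c["fx"]*q[0]/q[2]+c["cx"],c["fy"]*q[1]/q[2]+c["cy"]])
E
python3 - <<'E'
from h import *
a=cams.read_camera("scene");b=cams.read_camera("side")
print("mouth",ray(a,(212,262),.048),ray(b,(350,188),.048))
for p in [(379,251),(407,256),(434,261)]: print("rack",ray(a,p,.045))
for p in [(290,332),(309,308),(326,293)]: print("rackside",ray(b,p,.045))
A=cv2.resize(a["pixels"][215:305,180:460],None,fx=2.8,fy=2.8,interpolation=2)
B=cv2.resize(b["pixels"][170:370,250:390],None,fx=2.8,fy=2.8,interpolation=2)[:,:,:]
B1=cv2.resize(b["pixels"][270:365,255:385],None,fx=3,fy=3,interpolation=2);B2=cv2.resize(b["pixels"][170:265,320:450],None,fx=3,fy=3,interpolation=2)
B=np.hstack([B1,B2]);W=784
im=np.vstack([A[:,:W],np.pad(B,((0,0),(0,W-B.shape[1]),(0,0)))]);cv2.imwrite("pics/crop.png",im[:,:,::-1])
E
```

```text
mouth [ 0.48839761 -0.18743791  0.048     ] [ 0.48731132 -0.18709015  0.048     ]
rack [0.47723316 0.13310991 0.045     ]
rack [0.49598646 0.18446092 0.045     ]
rack [0.51420311 0.23283815 0.045     ]
rackside [0.5055573  0.23964354 0.045     ]
rackside [0.48884145 0.18313102 0.045     ]
rackside [0.46892202 0.14282614 0.045     ]
```

View pics/crop.png

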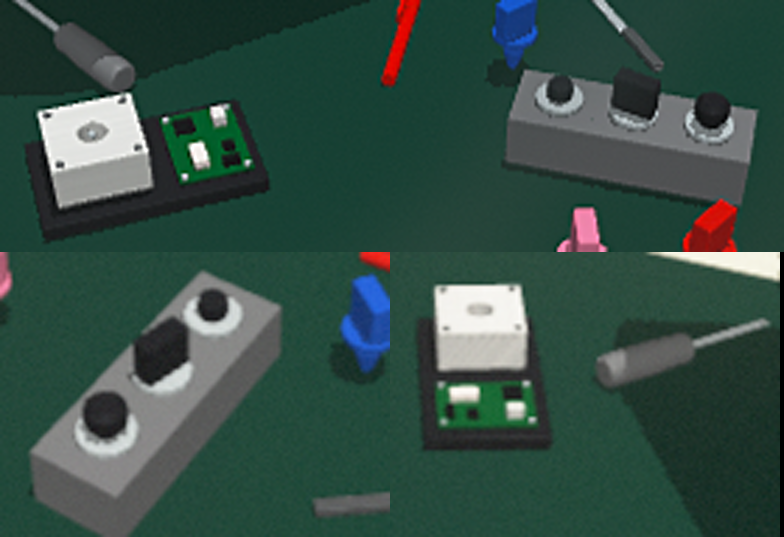

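The crop confirms it: the middle pin has the tall flat plate, the one at rack −y has the button, and the one at +y has the round knob. The two cameras agree to about 10 mm. Next I'll work out the wrist camera mount and plan a viewing move.

```bash
cat >> h.py <<'E'
from scipy.spatial.transform import Rotation as Ro
def tool():
    s=env.read_state();return np.array(s["eef_pos"]),Ro.from_rotvec(s["eef_rot"])
def delta(goal,yaw=None):
    # shift in tool axes to goal, and turn about tool z so tool-y points along world angle yaw (mod pi)
    p,R=tool();print("slide",np.round(R.inv().apply(np.array(goal)-p),4))
    y=R.apply([0,1,0]);a=np.arctan2(y[1],y[0]);print("tool y angle",round(a,4),"tilt",np.round(R.apply([0,0,1]),4))
    if yaw is not None:
        print("turn rz (or +-pi)",round(-((yaw-a+np.pi/2)%np.pi-np.pi/2),4))
E
python3 - <<'E'
from h import *
c=cams.read_camera("wrist");p,R=tool();T=np.array(c["extrinsics"])
print(c["fx"],"cam in tool",R.inv().apply(T[:3,3]-p),"\n",np.round(R.inv().as_matrix()@T[:3,:3],3))
delta((.488,-.187,.22),0); delta((.49,.184,.22),-.36)
E
```

```text
378.0704328971474 cam in tool [ 0.07744214 -0.00031289 -0.17339061] 
 [[-0.001 -0.961 -0.275]
 [ 1.    -0.001  0.   ]
 [-0.    -0.275  0.961]]
slide [ 0.4325 -0.2566 -0.0083]
tool y angle -1.341 tilt [-1.e-04  5.e-04 -1.e+00]
turn rz (or +-pi) -1.341
slide [ 0.519  -0.6174 -0.0081]
tool y angle -1.341 tilt [-1.e-04  5.e-04 -1.e+00]
turn rz (or +-pi) -0.981
```

Call:
{"fn": "step_arm", "kwargs": {
  "targets": [
    {"rot": [0,0,-0.98],"slide": [0.432,-0.256,0.0],"grip": 1},
    {"rot": [0,0,-0.98],"slide": [0.432,-0.256,0.0],"grip": 1},
    {"rot": [0,0,-0.98],"slide": [0.432,-0.256,0.0],"grip": 1},
    {"rot": [0,0,-0.98],"slide": [0.432,-0.256,0.0],"grip": 1},
    {"rot": [0,0,-0.98],"slide": [0.432,-0.256,0.0],"grip": 1},
    {"rot": [0,0,-0.98],"slide": [0.432,-0.256,0.0],"grip": 1},
    {"rot": [0,0,-0.98],"slide": [0.432,-0.256,0.0],"grip": 1},
    {"rot": [0,0,-0.98],"slide": [0.432,-0.256,0.0],"grip": 1},
    {"rot": [0,0,-0.98],"slide": [0.432,-0.256,0.0],"grip": 1},
    {"rot": [0,0,-0.98],"slide": [0.432,-0.256,0.0],"grip": 1},
    {"rot": [0,0,-0.98],"slide": [0.432,-0.256,0.0],"grip": 1},
    {"rot": [0,0,-0.98],"slide": [0.432,-0.256,0.0],"grip": 1}
  ]
}}

```text
time_s: 1.45
eef_pos: [0.4879, -0.1871, 0.2114]
eef_rot: [-2.582, -1.789, 0.001]
force: [-0.1, 0.2, -0.2]
width: 0.0927
finger_force: 0.0
```

```bash
python3 - <<'E'
from h import *
c=cams.read_camera("wrist");cv2.imwrite("pics/w1.png",c["pixels"][:,:,::-1])
import pickle;pickle.dump(c,open("w1.pkl","wb"))
print(proj(c,(.488,-.187,.048)));delta((.49,.184,.22),-.36)
E
```

```text
[317.35289304 219.98200132]
slide [ 0.349  -0.1286 -0.0085]
tool y angle -0.3603 tilt [-6.e-04  0.e+00 -1.e+00]
turn rz (or +-pi) -0.0003
```

View pics/w1.png

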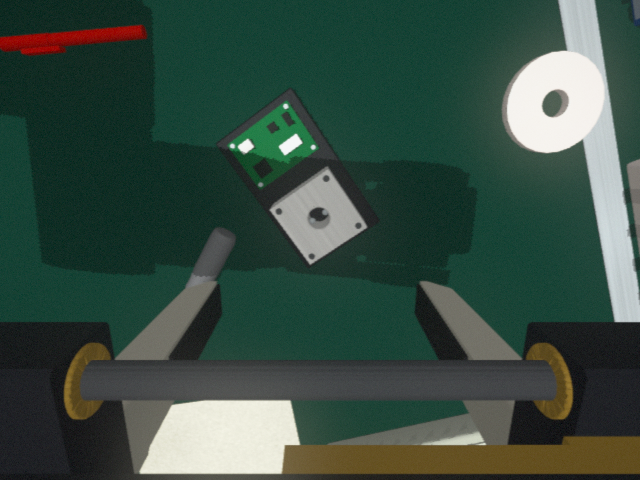

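The wrist view shows the block's top face, with corners ≈(327,168), (368,226), (310,264), (270,207), and the hole at ≈(318,216). That is within 4 px of the coarse estimate. Next I'll measure the mouth exactly from this image while moving to view the rack.

```bash
python3 - <<'E'
from h import *
import pickle
c=pickle.load(open("w1.pkl","rb"));g=cv2.cvtColor(c["pixels"],cv2.COLOR_RGB2HSV)
m=((g[:,:,2]>105)&(g[:,:,1]<50)).astype(np.uint8);m[:150]=0;m[275:]=0;m[:,:255]=0;m[:,380:]=0
k,l,st,ce=cv2.connectedComponentsWithStats(m);i=1+st[1:,4].argmax();cs,_=cv2.findContours((l==i).astype(np.uint8),cv2.RETR_EXTERNAL,cv2.CHAIN_APPROX_NONE)
h=cv2.convexHull(max(cs,key=cv2.contourArea));r=cv2.minAreaRect(h);print(st[i],r)
W=[ray(c,p,.048) for p in cv2.boxPoints(r)];print(np.round(W,4),[round(np.linalg.norm(W[j]-W[j-1]),4) for j in range(4)]);print("centre",ray(c,r[0],.048))
roi=g[200:232,302:335,2];print(np.round(roi[::2,::2]).astype(int))
E
```

```text
[ 270  167   97   98 4777] ((318.07049560546875, 216.60069274902344), (72.50202941894531, 71.84664154052734), 55.00797653198242)
[[ 0.4502 -0.1604  0.048 ]
 [ 0.5127 -0.1447  0.048 ]
 [ 0.5298 -0.2085  0.048 ]
 [ 0.465  -0.2269  0.048 ]] [np.float64(0.0681), np.float64(0.0645), np.float64(0.066), np.float64(0.0674)]
centre [ 0.4897227  -0.18427741  0.048     ]
[[163 168 172 172 169 166 164 171 172 171 168 166 169 173 169 169 166]
 [167 163 170 172 174 172 167 165 172 171 172 170 166 169 170 165 167]
 [172 167 166 169 173 173 172 166 170 175 170 172 167 168 171 169 166]
 [175 168 166 168 171 172 158 162 154 163 168 170 169 168 168 170 168]
 [173 172 170 166 166 153 111  63  56  58  80 137 170 168 167 168 169]
 [172 174 173 168 136  64  50  45  42  43  83 136 144 164 168 166 165]
 [167 171 177 155  66  46  44  45  46  49 104 143 136 146 171 169 168]
 [170 167 173 134  55  47  48  46  49  48  68 118 116 112 165 169 166]
 [170 170 163 125  77  49  51  50  43  45  51  51  56 106 151 172 167]
 [170 170 162 118 115 124  87  52  49  48  44  52 101 117 148 170 169]
 [172 169 164 130 136 147 128  69  62  56  78 116 119 117 157 171 168]
 [170 172 167 144 125 136 124 120 121 118 121 121 123 120 158 174 171]
 [173 174 170 162 130 120 124 123 123 125 124 122 122 149 168 169 174]
 [169 173 171 167 160 133 124 123 125 126 124 127 153 168 168 167 170]
 [167 170 173 170 170 168 153 136 134 136 143 155 169 174 172 169 167]
 [171 168 168 173 171 169 170 166 171 174 168 166 167 169 175 171 167]]
```

Call:
{"fn": "step_arm", "kwargs": {
  "targets": [
    {"rot": [0,0,0],"slide": [0.35,-0.13,0.0],"grip": 1},
    {"rot": [0,0,0],"slide": [0.35,-0.13,0.0],"grip": 1},
    {"rot": [0,0,0],"slide": [0.35,-0.13,0.0],"grip": 1},
    {"rot": [0,0,0],"slide": [0.35,-0.13,0.0],"grip": 1},
    {"rot": [0,0,0],"slide": [0.35,-0.13,0.0],"grip": 1},
    {"rot": [0,0,0],"slide": [0.35,-0.13,0.0],"grip": 1},
    {"rot": [0,0,0],"slide": [0.35,-0.13,0.0],"grip": 1},
    {"rot": [0,0,0],"slide": [0.35,-0.13,0.0],"grip": 1},
    {"rot": [0,0,0],"slide": [0.35,-0.13,0.0],"grip": 1},
    {"rot": [0,0,0],"slide": [0.35,-0.13,0.0],"grip": 1}
  ]
}}

```text
time_s: 2.5
eef_pos: [0.4896, 0.1842, 0.2116]
eef_rot: [2.585, 1.786, -0.001]
force: [-1.0, 0.0, -0.8]
width: 0.0928
finger_force: 0.0
```

```bash
python3 - <<'E'
from h import *
c=cams.read_camera("wrist");cv2.imwrite("pics/w2.png",c["pixels"][:,:,::-1])
import pickle;pickle.dump(c,open("w2.pkl","wb"))
print(proj(c,(.49,.184,.045)))
E
```

```text
[317.66259789 219.23041318]
```

View pics/w2.png

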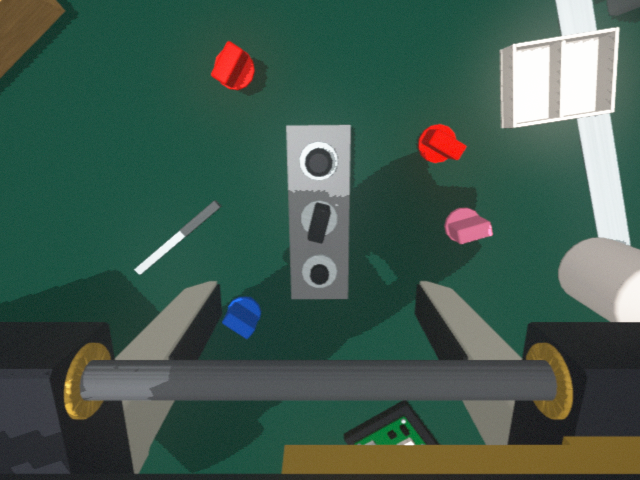

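The wrist view shows the rack at columns ≈290–350, with the knob pin at (318,161), the plate pin at (319,221) and the button pin at (319,272). The plate is turned about 15° from the rack's long axis. I'll fit the head box to its dark silhouette.

```bash
python3 - <<'E'
from h import *
import pickle
from scipy.optimize import minimize
w1=pickle.load(open("w1.pkl","rb"));M=ray(w1,(318.4,216.9),.048);print("mouth",M)
c=pickle.load(open("w2.pkl","rb"));v=c["pixels"].max(2)
S=8;x0,y0=295,195
m=cv2.resize(v[195:250,295:345],None,fx=S,fy=S,interpolation=cv2.INTER_CUBIC)
print(v[196:248:4,300:340:2])
mask=(m<55).astype(np.uint8)
def sil(q,box):
    R=np.array([[np.cos(q[2]),-np.sin(q[2])],[np.sin(q[2]),np.cos(q[2])]])
    P=[proj(c,[*(q[:2]+R@[sx*.007,sy*.015]),z]) for sx in(-1,1) for sy in(-1,1) for z in box]
    h=cv2.convexHull(((np.array(P)-[x0,y0]+.5)*S).astype(np.float32)).astype(np.int32)
    o=np.zeros_like(mask);cv2.fillPoly(o,[h],1);return o
def f(q):
    o=sil(q,(.045,.073));return -(o&mask).sum()/(o|mask).sum()
best=min((minimize(f,[.49,.184,a],method="Nelder-Mead",options=dict(initial_simplex=np.array([.49,.184,a])+np.array([[0,0,0],[.004,0,0],[0,.004,0],[0,0,.2]]))) for a in(-.7,-.5,-.3,-.1)),key=lambda r:r.fun)
print(best.x,best.fun,"collar ray",ray(c,(319,220),.045))
q=best.x
from h import delta
delta((q[0],q[1],.075),q[2])
E
```

```text
mouth [ 0.48990566 -0.18464382  0.048     ]
[[119 120 117 120 119 116 119 116 120 116 120 118 117 117 122 171 149 119
  151 149]
 [114 117 118 118 117 115 121 119 126 137 135 124 118 116 117 117 115 117
  120 118]
 [118 117 116 116 147 173 174 151  57  45  52  66  87 128 163 130 115 122
  169 125]
 [117 118 150 175 173 173 170  96  51  52  48  48  48  54  51 141 169 134
  115 118]
 [119 154 174 171 170 170 147  56  54  52  54  52  52  59  53  94 175 173
  130 114]
 [121 175 178 178 174 171  94  54  55  56  50  51  53  52  54 142 176 175
  157 118]
 [118 171 176 172 171 146  53  54  50  52  52  55  51  47  84 167 171 172
  157 117]
 [113 151 174 175 170  98  48  51  48  55  48  54  51  52 145 175 172 176
  138 111]
 [115 113 161 174 149  55  49  52  50  51  51  50  57  93 169 175 175 131
  114 114]
 [114 115 114 115  74  45  48  49  50  52  47  47  57 155 167 134 114 114
  114 116]
 [114 113 116 112  56  48  50  46  47  47  50  51  79 113 113 115 114 116
  113 116]
 [116 113 114 114  95  59  52  48  46  46  49  47 106 114 110 113 114 112
  113 115]
 [114 114 115 115 112 111 114 113 113 110 111 114 114 113 112 113 116 114
  113 113]]
[ 0.50407407  0.16814815 -0.42962963] 0.0 collar ray [0.49089484 0.18288355 0.045     ]
slide [-0.0095  0.019   0.1367]
tool y angle -0.3626 tilt [-2.e-04 -4.e-04 -1.e+00]
turn rz (or +-pi) 0.067<stdin>:16: RuntimeWarning: overflow encountered in scalar negative
```

```bash
python3 - <<'E'
from h import *
import pickle
from scipy.optimize import minimize
c=pickle.load(open("w2.pkl","rb"));v=c["pixels"].max(2);S=8;x0,y0=295,195
mask=cv2.resize(v[195:250,295:345],None,fx=S,fy=S,interpolation=cv2.INTER_CUBIC)<85
def sil(q):
    R=np.array([[np.cos(q[2]),-np.sin(q[2])],[np.sin(q[2]),np.cos(q[2])]])
    P=[proj(c,[*(q[:2]+R@[sx*.007,sy*.015]),z]) for sx in(-1,1) for sy in(-1,1) for z in(.045,.073)]
    h=cv2.convexHull(((np.array(P)-[x0,y0]+.5)*S).astype(np.float32)).astype(np.int32)
    o=np.zeros(mask.shape,np.uint8);cv2.fillPoly(o,[h],1);return o>0
f=lambda q:-float((sil(q)&mask).sum())/float((sil(q)|mask).sum())
for a in (-.8,-.5,-.2,.1):
    r=minimize(f,[.49,.184,a],method="Nelder-Mead",options=dict(initial_simplex=np.array([.49,.184,a])+np.array([[0,0,0],[.004,0,0],[0,.004,0],[0,0,.2]])))
    print(np.round(r.x,4),round(r.fun,3));delta((r.x[0],r.x[1],.12),r.x[2])
E
```

```text
[ 0.4905  0.1841 -0.5724] -0.893
slide [0.0006 0.0006 0.0917]
tool y angle -0.3626 tilt [-2.e-04 -4.e-04 -1.e+00]
turn rz (or +-pi) 0.2098
[ 0.4907  0.1845 -0.5596] -0.891
slide [0.0011 0.0007 0.0917]
tool y angle -0.3626 tilt [-2.e-04 -4.e-04 -1.e+00]
turn rz (or +-pi) 0.197
[ 0.4906  0.184  -0.5653] -0.893
slide [0.0006 0.0007 0.0917]
tool y angle -0.3626 tilt [-2.e-04 -4.e-04 -1.e+00]
turn rz (or +-pi) 0.2027
[ 0.4907  0.1843 -0.5652] -0.893
slide [0.0009 0.0007 0.0917]
tool y angle -0.3626 tilt [-2.e-04 -4.e-04 -1.e+00]
turn rz (or +-pi) 0.2026
```

Call:
{"fn": "step_arm", "kwargs": {
  "targets": [
    {"rot": [0,0,0.2],"slide": [0.0007,0.0007,0.05],"grip": 1},
    {"rot": [0,0,0.2],"slide": [0.0007,0.0007,0.09],"grip": 1},
    {"rot": [0,0,0.2],"slide": [0.0007,0.0007,0.115],"grip": 1},
    {"rot": [0,0,0.2],"slide": [0.0007,0.0007,0.13],"grip": 1},
    {"rot": [0,0,0.2],"slide": [0.0007,0.0007,0.138],"grip": 1},
    {"rot": [0,0,0.2],"slide": [0.0007,0.0007,0.138],"grip": 1},
    {"rot": [0,0,0.2],"slide": [0.0007,0.0007,0.138],"grip": 1}
  ]
}}

```text
time_s: 3.25
eef_pos: [0.4911, 0.1853, 0.0746]
eef_rot: [2.75, 1.518, 0.002]
force: [-0.5, 0.2, 0.1]
width: 0.0933
finger_force: 0.0
```

```bash
python3 - <<'E'
from h import *
a=cams.read_camera("scene")["pixels"][190:290,340:470];b=cams.read_camera("side")["pixels"][250:350,250:380];w=cams.read_camera("wrist")["pixels"]
im=np.hstack([cv2.resize(a,None,fx=3,fy=3),cv2.resize(b,None,fx=3,fy=3)])
w=cv2.resize(w[150:400,120:520],(480,300));im=np.vstack([im,np.pad(w,((0,0),(0,300),(0,0)))])
cv2.imwrite("pics/g1.png",im[:,:,::-1]);delta((.4906,.184,.073),-.566)
E
```

```text
slide [-0.0018  0.0006  0.0017]
tool y angle -0.5612 tilt [ 1.5e-03  4.0e-04 -1.0e+00]
turn rz (or +-pi) 0.0048
```

View pics/g1.png

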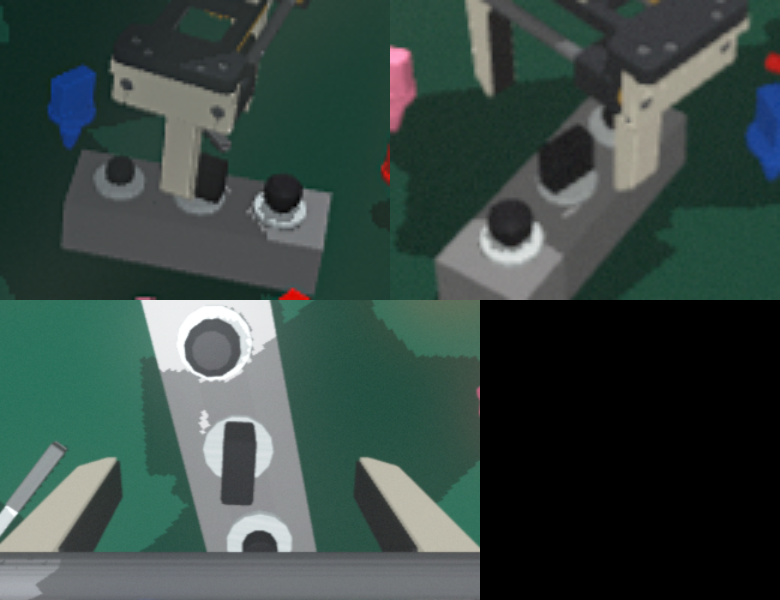

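The fingers straddle the plate head, which is centred at (238,465) in the wrist crop, with the pads clear of both neighbours. Closing now.

Call:
{"fn": "step_arm", "kwargs": {
  "grip_force": 45,
  "targets": [
    {"rot": [0,0,0],"slide": [-0.001,0,0.001],"grip": 0.4},
    {"rot": [0,0,0],"slide": [-0.001,0,0.001],"grip": 0.2},
    {"rot": [0,0,0],"slide": [-0.001,0,0.001],"grip": 0},
    {"rot": [0,0,0],"slide": [-0.001,0,0.001],"grip": 0},
    {"rot": [0,0,0],"slide": [-0.001,0,0.001],"grip": 0},
    {"rot": [0,0,0],"slide": [-0.001,0,0.001],"grip": 0},
    {"rot": [0,0,0],"slide": [-0.001,0,0.001],"grip": 0},
    {"rot": [0,0,0],"slide": [-0.001,0,0.001],"grip": 0}
  ]
}}

```text
time_s: 4.2
eef_pos: [0.49, 0.1851, 0.0727]
eef_rot: [-2.75, -1.52, 0.0]
force: [0.0, -0.7, 0.0]
width: 0.0336
finger_force: 0.0
```

Call:
{"fn": "step_arm", "kwargs": {
  "targets": [
    {"rot": [0,0,0],"slide": [0,0,0],"grip": 0},
    {"rot": [0,0,0],"slide": [0,0,0],"grip": 0},
    {"rot": [0,0,0],"slide": [0,0,0],"grip": 0},
    {"rot": [0,0,0],"slide": [0,0,0],"grip": 0},
    {"rot": [0,0,0],"slide": [0,0,0],"grip": 0},
    {"rot": [0,0,0],"slide": [0,0,0],"grip": 0}
  ]
}}

```text
time_s: 4.8
eef_pos: [0.49, 0.1851, 0.0727]
eef_rot: [2.75, 1.52, 0.0]
force: [-1.0, -0.3, -0.5]
width: 0.0002
finger_force: 0.0
```

The fingers shut completely, so they missed the head. I need to look.

```bash
python3 - <<'E'
from h import *
s=env.read_state();print(s["width"],s["finger_force"],s["eef_pos"],s["force"])
a=cams.read_camera("scene")["pixels"][190:290,340:470];b=cams.read_camera("side")["pixels"][250:350,250:380];w=cams.read_camera("wrist")["pixels"]
im=np.hstack([cv2.resize(a,None,fx=3,fy=3),cv2.resize(b,None,fx=3,fy=3)])
w=cv2.resize(w[150:400,120:520],(480,300));im=np.vstack([im,np.pad(w,((0,0),(0,300),(0,0)))])
cv2.imwrite("pics/g2.png",im[:,:,::-1])
E
```

```text
0.00021394058556470363 0.0 [0.49001988 0.18506465 0.07273768] [-1.01995046 -0.26696581 -0.52816918]
```

View pics/g2.png

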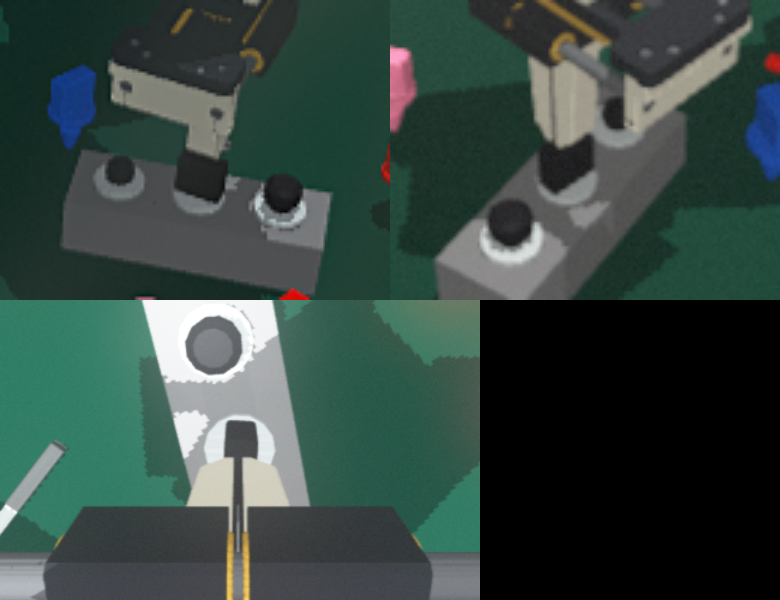

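```bash
python3 - <<'E'
from h import *
print("overhang",env.finger_overhang)
a=cams.read_camera("scene");b=cams.read_camera("side");c=cams.read_camera("wrist")
for z in (.048,.06,.073,.08,.09): print(z,ray(a,(408,240),z)[:2],ray(b,(308,297),z)[:2])
p,R=tool()
for d in (0,.01,.025): print(d,[np.round(proj(k,p+R.apply([x,0,d])),1).tolist() for k in (a,b,c) for x in(-.0075,.0075)])
# rows of wrist image in tool-centre column, tip front edge
print(c["pixels"][250:330:4,312:326:2].max(2))
E
```

```text
overhang 0.025
0.048 [0.45179046 0.19524502] [0.49588191 0.16167634]
0.06 [0.4661312  0.19098164] [0.49273322 0.17309392]
0.073 [0.481667   0.18636297] [0.48932214 0.18546296]
0.08 [0.49003243 0.183876  ] [0.4874854  0.19212322]
0.09 [0.50198305 0.18032318] [0.48486149 0.20163787]
0 [[404.5, 241.7], [411.9, 244.1], [311.0, 294.5], [304.3, 299.2], [317.2, 307.7], [317.2, 279.9]]
0.01 [[403.9, 245.8], [411.4, 248.1], [311.1, 298.9], [304.5, 303.6], [317.2, 299.3], [317.2, 272.7]]
0.025 [[403.2, 251.7], [410.5, 254.1], [311.3, 305.2], [304.7, 309.9], [317.3, 288.0], [317.2, 263.0]]
[[118 134 135 136 162 164 186]
 [ 75  77  72  76  75  75  77]
 [ 78  75  76  73  75  75  75]
 [ 77  75  78  72  74  74  73]
 [ 77  78  77  74  76  76  79]
 [ 78  79  79  82  80  79  79]
 [ 79  80  83  78  81  75  80]
 [ 78  84  80  79  81  74  79]
 [209 157  81  79  79 175 209]
 [214 157  80  76  77 172 209]
 [211 158  73  71  73 172 210]
 [212 152  74  73  72 172 213]
 [211 151  73  75  72 172 210]
 [211 144  72  70  72 162 212]
 [208 131  70  72  67 144 209]
 [207 123  68  70  68 137 211]
 [207 113  67  72  67 121 208]
 [208 108  69  68  67 121 208]
 [202 105  71 104  71 114 206]
 [200  91  74 105  68 101 202]]
```

```bash
python3 - <<'E'
from h import *
a=cams.read_camera("scene");b=cams.read_camera("side");c=cams.read_camera("wrist")
p=np.array([.4911,.1853,.0746]);y=np.array([.847,-.531,0])
for h in (.047,.055,.064):
  for d in (0,.012,.025): print(h,d,"scene",proj(a,p+h*y-[0,0,d]).round(0),"side",proj(b,p-h*y-[0,0,d]).round(0))
print("shut: scene top/bottom of head",[ (proj(a,(.4906,.184,z)).round(1),proj(b,(.4906,.184,z)).round(1),proj(c,(.4906,.184,z)).round(1)) for z in(.045,.073,.1)])
E
```

```text
0.047 0 scene [400. 257.] side [328. 311.]
0.047 0.012 scene [399. 262.] side [328. 316.]
0.047 0.025 scene [398. 267.] side [328. 322.]
0.055 0 scene [398. 260.] side [331. 314.]
0.055 0.012 scene [397. 264.] side [331. 319.]
0.055 0.025 scene [397. 270.] side [331. 325.]
0.064 0 scene [396. 262.] side [336. 317.]
0.064 0.012 scene [396. 267.] side [335. 322.]
0.064 0.025 scene [395. 273.] side [335. 328.]
shut: scene top/bottom of head [(array([406.2, 254.2]), array([307.8, 308.2]), array([319.1, 274.8])), (array([407.7, 243. ]), array([307.5, 296.2]), array([319.3, 295.2])), (array([409.3, 231.9]), array([307.1, 284.2]), array([319.6, 321.4]))]
```

Call:
{"fn": "step_arm", "kwargs": {
  "targets": [
    {"rot": [0,0,0],"slide": [0,0,-0.06],"grip": 0},
    {"rot": [0,0,0],"slide": [0,0,-0.12],"grip": 0},
    {"rot": [0,0,0],"slide": [0,0,-0.12],"grip": 0},
    {"rot": [0,0,0],"slide": [0,0,-0.12],"grip": 0}
  ]
}}

```text
time_s: 5.65
eef_pos: [0.4914, 0.1855, 0.1958]
eef_rot: [2.748, 1.519, 0.009]
force: [-0.3, 0.2, -0.9]
width: 0.0006
finger_force: 0.0
```

```bash
python3 - <<'E'
from h import *
p,R=tool();print(p,env.read_state()["width"])
a=cams.read_camera("scene");b=cams.read_camera("side");w=cams.read_camera("wrist")
t=p+R.apply([0,0,.025]);ims=[]
for k in (a,b):
    im=k["pixels"].copy();q=proj(k,t)
    x,y=q.astype(int);C=cv2.resize(im[y-50:y+50,x-65:x+65],None,fx=3,fy=3)
    for d,col in ((.025,(255,255,0)),(0,(255,0,255))):
        u=(proj(k,p+R.apply([0,0,d]))-[x-65,y-50])*3;cv2.circle(C,tuple(u.astype(int).tolist()),4,col,-1)
    ims.append(C)
W=cv2.resize(w["pixels"][100:400,100:540],(440,300))
for d,col in ((.025,(255,255,0)),(0,(255,0,255))):
    u=proj(w,p+R.apply([0,0,d]))-[100,100];cv2.circle(W,tuple(u.astype(int).tolist()),4,col,-1)
cv2.imwrite("pics/up.png",np.vstack([np.hstack(ims),np.pad(W,((0,0),(0,340),(0,0)))])[:,:,::-1])
E
```

```text
[0.49143162 0.18549407 0.19583278] 0.0005731286804036475
```

View pics/up.png

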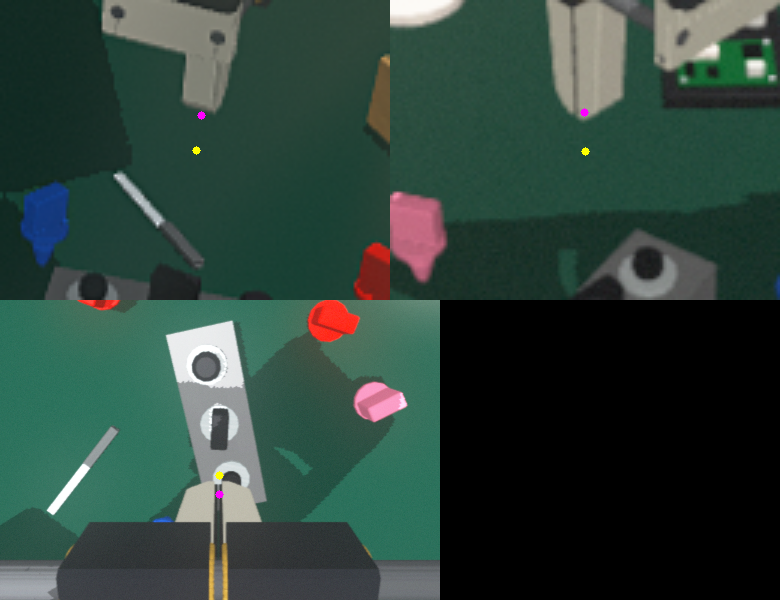

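The markers settle it: the real fingertips sit at the reported TCP (magenta), not 25 mm ahead of it (yellow). All three cameras agree, so the stated overhang is wrong here and the fingers closed above the head. From now on I'll treat TCP as the fingertips. The rack is untouched. I'll reopen and go lower.

Call:
{"fn": "step_arm", "kwargs": {
  "targets": [
    {"rot": [0,0,0],"slide": [-0.001,0,0],"grip": 0.6},
    {"rot": [0,0,0],"slide": [-0.001,0,0],"grip": 0.6},
    {"rot": [0,0,0],"slide": [-0.001,0,0],"grip": 0.6},
    {"rot": [0,0,0],"slide": [-0.001,0,0],"grip": 0.6},
    {"rot": [0,0,0],"slide": [-0.001,0,0],"grip": 0.6},
    {"rot": [0,0,0],"slide": [-0.001,0,0.04],"grip": 0.6},
    {"rot": [0,0,0],"slide": [-0.001,0,0.08],"grip": 0.6},
    {"rot": [0,0,0],"slide": [-0.001,0,0.11],"grip": 0.6},
    {"rot": [0,0,0],"slide": [-0.001,0,0.13],"grip": 0.6},
    {"rot": [0,0,0],"slide": [-0.001,0,0.137],"grip": 0.6},
    {"rot": [0,0,0],"slide": [-0.001,0,0.137],"grip": 0.6}
  ]
}}

```text
time_s: 6.9
eef_pos: [0.4892, 0.1842, 0.0553]
eef_rot: [-2.749, -1.52, 0.002]
force: [0.7, 0.4, -0.2]
width: 0.0558
finger_force: 0.0
```

```bash
python3 - <<'E'
from h import *
print(env.read_state()["width"]);delta((.4906,.184,.048),-.566)
E
```

```text
0.05582035203554791
slide [0.0006 0.0012 0.0073]
tool y angle -0.561 tilt [-1.2e-03 -3.0e-04 -1.0e+00]
turn rz (or +-pi) 0.005
```

Call:
{"fn": "step_arm", "kwargs": {
  "grip_force": 45,
  "targets": [
    {"rot": [0,0,0],"slide": [0.0005,0.001,0.003],"grip": 0.6},
    {"rot": [0,0,0],"slide": [0.0005,0.001,0.005],"grip": 0.4},
    {"rot": [0,0,0],"slide": [0.0005,0.001,0.007],"grip": 0.3},
    {"rot": [0,0,0],"slide": [0.0005,0.001,0.007],"grip": 0.2},
    {"rot": [0,0,0],"slide": [0.0005,0.001,0.007],"grip": 0},
    {"rot": [0,0,0],"slide": [0.0005,0.001,0.007],"grip": 0},
    {"rot": [0,0,0],"slide": [0.0005,0.001,0.007],"grip": 0},
    {"rot": [0,0,0],"slide": [0.0005,0.001,0.007],"grip": 0},
    {"rot": [0,0,0],"slide": [0.0005,0.001,0.007],"grip": 0}
  ]
}}

```text
time_s: 7.8
eef_pos: [0.4906, 0.1841, 0.0488]
eef_rot: [2.75, 1.52, 0.0]
force: [-0.2, -0.4, 2.4]
width: 0.0137
finger_force: 45.0
```

Pin gripped: 13.7 mm opening and 45 N. Lifting clear of the neighbours.

Call:
{"fn": "step_arm", "kwargs": {
  "targets": [
    {"rot": [0,0,0],"slide": [0,0,-0.01],"grip": 0},
    {"rot": [0,0,0],"slide": [0,0,-0.025],"grip": 0},
    {"rot": [0,0,0],"slide": [0,0,-0.045],"grip": 0},
    {"rot": [0,0,0],"slide": [0,0,-0.065],"grip": 0},
    {"rot": [0,0,0],"slide": [0,0,-0.08],"grip": 0},
    {"rot": [0,0,0],"slide": [0,0,-0.08],"grip": 0},
    {"rot": [0,0,0],"slide": [0,0,-0.08],"grip": 0}
  ]
}}

```text
time_s: 8.5
eef_pos: [0.4905, 0.1841, 0.1287]
eef_rot: [2.75, 1.52, 0.0]
force: [-0.3, -0.4, -0.6]
width: 0.0135
finger_force: 45.0
```

```bash
python3 - <<'E'
from h import *
print(env.read_state()["width"],env.read_state()["force"]);delta((.4899,-.1846,.129))
E
```

```text
0.013542701519091207 [-0.30408359 -0.39146749 -0.62079083]
slide [-3.125e-01  1.957e-01 -3.000e-04]
tool y angle -0.561 tilt [ 2.e-04  1.e-04 -1.e+00]
```

Call:
{"fn": "step_arm", "kwargs": {
  "targets": [
    {"rot": [0,0,0],"slide": [-0.039,0.024,0],"grip": 0},
    {"rot": [0,0,0],"slide": [-0.078,0.049,0],"grip": 0},
    {"rot": [0,0,0],"slide": [-0.117,0.073,0],"grip": 0},
    {"rot": [0,0,0],"slide": [-0.156,0.098,0],"grip": 0},
    {"rot": [0,0,0],"slide": [-0.195,0.122,0],"grip": 0},
    {"rot": [0,0,0],"slide": [-0.234,0.147,0],"grip": 0},
    {"rot": [0,0,0],"slide": [-0.273,0.171,0],"grip": 0},
    {"rot": [0,0,0],"slide": [-0.3,0.188,0],"grip": 0},
    {"rot": [0,0,0],"slide": [-0.3125,0.1957,0],"grip": 0},
    {"rot": [0,0,0],"slide": [-0.3125,0.1957,0.02],"grip": 0},
    {"rot": [0,0,0],"slide": [-0.3125,0.1957,0.025],"grip": 0},
    {"rot": [0,0,0],"slide": [-0.3125,0.1957,0.025],"grip": 0}
  ]
}}

```text
time_s: 9.7
eef_pos: [0.4894, -0.1836, 0.1027]
eef_rot: [-2.747, -1.519, 0.002]
force: [0.2, 0.3, -1.1]
width: 0.0138
finger_force: 45.0
```

```bash
python3 - <<'E'
from h import *
s=env.read_state();print(s["eef_pos"],s["force"]);delta((.4899,-.1846,.1035))
a=cams.read_camera("scene");b=cams.read_camera("side")
ims=[]
for k in (a,b):
    x,y=proj(k,(.49,-.185,.06)).astype(int);C=cv2.resize(k["pixels"][y-36:y+36,x-48:x+48],None,fx=4,fy=4,interpolation=2)
    print("crop origin",x-48,y-36,"expected tip",proj(k,(.49,-.185,s["eef_pos"][2]-.0388)),"mouth",proj(k,(.4899,-.1846,.048)))
    ims.append(C)
cv2.imwrite("pics/m.png",np.hstack(ims)[:,:,::-1])
E
```

```text
[ 0.48935897 -0.18358723  0.10267968] [ 0.15073765  0.25203724 -1.09800255]
slide [-0.0006  0.001  -0.0008]
tool y angle -0.5604 tilt [-0.0025  0.0013 -1.    ]
crop origin 164 221 expected tip [212.20432941 256.14851407] mouth [213.46044415 262.45262603]
crop origin 300 147 expected tip [348.85709228 182.25734363] mouth [348.65219487 188.45748123]
```

View pics/m.png

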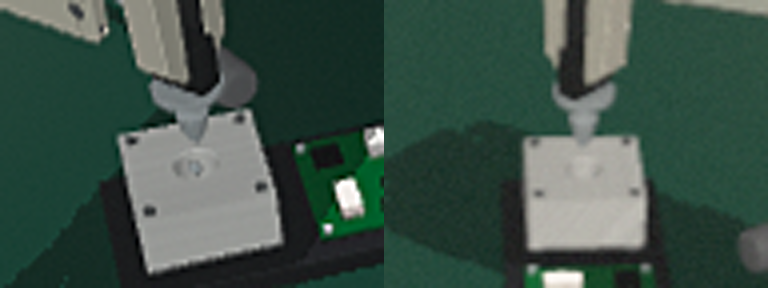

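The pin hangs upright, tip ≈(213,257) in scene and ≈(349.5,183) in side, with the hole at ≈(212,263) and ≈(350,189). The tip may be a millimetre or two off the axis in y, so I'll measure that numerically with profiles and the before-image of the hole.

```bash
python3 - <<'E'
from h import *
a=cams.read_camera("scene");b=cams.read_camera("side");np.set_printoptions(linewidth=200)
a0=cv2.cvtColor(cv2.imread("pics/scene0.png"),cv2.COLOR_BGR2RGB);b0=cv2.cvtColor(cv2.imread("pics/side0.png"),cv2.COLOR_BGR2RGB)
print("scene0 hole\n",a0[256:269,203:224].mean(2).astype(int));print("scene tip\n",a["pixels"][246:262,203:224].mean(2).astype(int))
print("side0 hole\n",b0[182:195,340:361].mean(2).astype(int));print("side tip\n",b["pixels"][170:187,340:361].mean(2).astype(int))
E
```

```text
scene0 hole
 [[226 225 225 226 226 226 227 228 228 229 230 229 227 228 227 227 226 226 227 226 227]
 [226 226 227 228 228 229 230 229 232 233 233 232 230 228 227 228 227 228 230 230 229]
 [229 228 228 228 229 230 232 231 237 188 187 216 230 231 235 231 229 229 227 226 226]
 [227 227 227 228 230 227 228 198 168 150 152 163 166 178 224 232 228 227 224 226 227]
 [228 228 228 232 235 208 154 148 144 151 154 153 148 145 165 223 230 227 228 228 227]
 [230 230 231 234 204 136 125 139 120 169 164 157 156 146 134 157 231 228 225 225 226]
 [228 227 228 234 179 110 126 142 158 213 190 141 155 150 130 188 230 227 226 225 227]
 [226 226 227 234 193 110 124 140 142 166 146 125 152 145 174 230 231 227 228 227 227]
 [228 228 228 231 233 150 117 131 139 135  96 141 145 179 230 231 227 226 225 224 224]
 [227 226 227 228 232 229 199 149 155 158 176 185 225 228 230 227 226 226 226 225 226]
 [227 227 227 228 229 232 230 226 227 227 229 227 231 229 227 226 225 225 225 225 225]
 [228 227 227 227 227 226 228 229 229 228 229 227 226 225 224 225 226 226 225 226 226]
 [226 226 226 226 225 225 225 224 224 225 2
[... 3382 characters left out ...]
59]
 [ 59  56  59  57  56  59  69 116 135 140 138 123  85  60  60  59  58  57  60  59  59]
 [ 60  59  59  58  58  56  64 108 134 140 135 106  67  57  60  70  78  77  77  77  75]
 [141 141 143 143 141 143 141 142 138 139 134 137 147 143 143 147 147 148 145 123 100]
 [165 166 168 168 170 169 165 165 149 141 141 159 169 171 170 170 173 170 169 134  90]
 [165 167 165 165 167 167 169 166 163 159 159 169 172 172 170 170 171 169 167 155 146]
 [168 166 165 166 167 168 169 169 169 170 171 170 172 171 170 169 170 169 165 167 168]
 [168 165 167 168 166 168 169 166 168 170 170 170 170 169 167 170 170 171 166 166 170]
 [165 165 167 167 168 169 171 178 181 183 182 183 177 173 171 170 171 169 167 168 165]]
```

The tip is about 1 mm off in +x and +y. I'll correct that while lowering the tip into the mouth, short of the spring balls.

Call:
{"fn": "step_arm", "kwargs": {
  "targets": [
    {"rot": [0,0,0],"slide": [-0.001,0,0.005],"grip": 0},
    {"rot": [0,0,0],"slide": [-0.001,0,0.012],"grip": 0},
    {"rot": [0,0,0],"slide": [-0.001,0,0.018],"grip": 0},
    {"rot": [0,0,0],"slide": [-0.001,0,0.022],"grip": 0},
    {"rot": [0,0,0],"slide": [-0.001,0,0.024],"grip": 0},
    {"rot": [0,0,0],"slide": [-0.001,0,0.024],"grip": 0},
    {"rot": [0,0,0],"slide": [-0.001,0,0.024],"grip": 0}
  ]
}}

```text
time_s: 10.6
eef_pos: [0.4896, -0.1855, 0.0798]
eef_rot: [2.75, 1.52, 0.0]
force: [-0.0, -0.1, -0.3]
width: 0.0137
finger_force: 45.0
```

```bash
python3 - <<'E'
from h import *
s=env.read_state();print(s["eef_pos"],s["force"],s["moment"]);delta((.4887,-.1845,.079))
E
```

```text
[ 0.48957407 -0.18547788  0.07981018] [-0.0262675  -0.13878881 -0.28357301] [-0.03194404 -0.05622747  0.00517772]
slide [ 0.0004 -0.0013  0.0008]
tool y angle -0.561 tilt [ 1.e-04 -0.e+00 -1.e+00]
```

Call:
{"fn": "step_arm", "kwargs": {
  "targets": [
    {"rot": [0,0,0],"slide": [0,-0.0005,0.002],"grip": 0},
    {"rot": [0,0,0],"slide": [0,-0.0005,0.004],"grip": 0},
    {"rot": [0,0,0],"slide": [0,-0.0005,0.006],"grip": 0},
    {"rot": [0,0,0],"slide": [0,-0.0005,0.007],"grip": 0},
    {"rot": [0,0,0],"slide": [0,-0.0005,0.007],"grip": 0}
  ]
}}

```text
time_s: 11.1
eef_pos: [0.4889, -0.1852, 0.0726]
eef_rot: [-2.749, -1.52, 0.001]
force: [-0.7, 0.2, -1.3]
width: 0.0135
finger_force: 45.0
```

Call:
{"fn": "step_arm", "kwargs": {
  "targets": [
    {"rot": [0,0,0],"slide": [0,0,0.001],"grip": 0},
    {"rot": [0,0,0],"slide": [0,0,0.002],"grip": 0},
    {"rot": [0,0,0],"slide": [0,0,0.003],"grip": 0},
    {"rot": [0,0,0],"slide": [0,0,0.003],"grip": 0}
  ]
}}

```text
time_s: 11.5
eef_pos: [0.4892, -0.1854, 0.07]
eef_rot: [2.749, 1.519, 0.0]
force: [-3.1, -0.8, 5.3]
width: 0.0135
finger_force: 45.0
```

Balls engaged (5 N). A 3 N side force in −x says I'm slightly too far +x, so I'll ease that and press on.

Call:
{"fn": "step_arm", "kwargs": {
  "targets": [
    {"rot": [0,0,0],"slide": [-0.0005,-0.0008,0.001],"grip": 0},
    {"rot": [0,0,0],"slide": [-0.0005,-0.0008,0.002],"grip": 0},
    {"rot": [0,0,0],"slide": [-0.0005,-0.0008,0.002],"grip": 0}
  ]
}}

```text
time_s: 11.8
eef_pos: [0.4891, -0.1855, 0.0685]
eef_rot: [2.748, 1.519, 0.003]
force: [-0.7, 0.1, 7.3]
width: 0.0139
finger_force: 45.0
```

Call:
{"fn": "step_arm", "kwargs": {
  "targets": [
    {"rot": [0,0,0],"slide": [0,0,0.001],"grip": 0},
    {"rot": [0,0,0],"slide": [0,0,0.002],"grip": 0},
    {"rot": [0,0,0],"slide": [0,0,0.002],"grip": 0}
  ]
}}

```text
time_s: 12.1
eef_pos: [0.4893, -0.1856, 0.0667]
eef_rot: [2.748, 1.519, 0.003]
force: [-0.2, 1.4, 8.7]
width: 0.0136
finger_force: 45.0
```

Call:
{"fn": "step_arm", "kwargs": {
  "targets": [
    {"rot": [0,0,0],"slide": [0,0,0.001],"grip": 0},
    {"rot": [0,0,0],"slide": [0,0,0.002],"grip": 0},
    {"rot": [0,0,0],"slide": [0,0,0.002],"grip": 0}
  ]
}}

```text
time_s: 12.4
eef_pos: [0.4893, -0.1857, 0.0647]
eef_rot: [2.747, 1.518, 0.003]
force: [-0.3, 0.7, 9.2]
width: 0.0139
finger_force: 45.0
```

Call:
{"fn": "step_arm", "kwargs": {
  "targets": [
    {"rot": [0,0,0],"slide": [0,0,0.001],"grip": 0},
    {"rot": [0,0,0],"slide": [0,0,0.002],"grip": 0},
    {"rot": [0,0,0],"slide": [0,0,0.002],"grip": 0}
  ]
}}

```text
time_s: 12.7
eef_pos: [0.4894, -0.1858, 0.0627]
eef_rot: [2.747, 1.518, 0.003]
force: [-0.9, -0.9, 6.5]
width: 0.0139
finger_force: 45.0
```

Call:
{"fn": "step_arm", "kwargs": {
  "targets": [
    {"rot": [0,0,0],"slide": [0,0,0.001],"grip": 0},
    {"rot": [0,0,0],"slide": [0,0,0.002],"grip": 0},
    {"rot": [0,0,0],"slide": [0,0,0.002],"grip": 0}
  ]
}}

```text
time_s: 13.0
eef_pos: [0.4879, -0.185, 0.0594]
eef_rot: [-2.749, -1.519, 0.0]
force: [-0.6, 0.0, -2.2]
width: 0.0141
finger_force: 45.0
```

Call:
{"fn": "step_arm", "kwargs": {
  "targets": [
    {"rot": [0,0,0],"slide": [0,0,0.0005],"grip": 0},
    {"rot": [0,0,0],"slide": [0,0,0.001],"grip": 0},
    {"rot": [0,0,0],"slide": [0,0,0.001],"grip": 0}
  ]
}}

```text
time_s: 13.3
eef_pos: [0.4878, -0.1848, 0.0583]
eef_rot: [-2.749, -1.519, 0.001]
force: [0.3, 3.0, -5.1]
width: 0.0137
finger_force: 45.0
```

Call:
{"fn": "step_arm", "kwargs": {
  "targets": [
    {"rot": [0,0,0],"slide": [0,0,0.0005],"grip": 0},
    {"rot": [0,0,0],"slide": [0,0,0.001],"grip": 0},
    {"rot": [0,0,0],"slide": [0,0,0.001],"grip": 0}
  ]
}}

```text
time_s: 13.6
eef_pos: [0.4881, -0.1851, 0.0577]
eef_rot: [-2.749, -1.519, -0.0]
force: [-0.3, 3.7, -4.1]
width: 0.0136
finger_force: 44.9
```

Call:
{"fn": "step_arm", "kwargs": {
  "targets": [
    {"rot": [0,0,0],"slide": [0,0,0.0005],"grip": 0},
    {"rot": [0,0,0],"slide": [0,0,0.001],"grip": 0},
    {"rot": [0,0,0],"slide": [0,0,0.001],"grip": 0}
  ]
}}

```text
time_s: 13.9
eef_pos: [0.4884, -0.1855, 0.057]
eef_rot: [2.749, 1.519, 0.001]
force: [0.3, 1.7, -1.2]
width: 0.0137
finger_force: 45.0
```

Call:
{"fn": "step_arm", "kwargs": {
  "targets": [
    {"rot": [0,0,0],"slide": [0,0,0.0005],"grip": 0},
    {"rot": [0,0,0],"slide": [0,0,0.001],"grip": 0},
    {"rot": [0,0,0],"slide": [0,0,0.0015],"grip": 0},
    {"rot": [0,0,0],"slide": [0,0,0.0015],"grip": 0}
  ]
}}

```text
time_s: 14.3
eef_pos: [0.4885, -0.1855, 0.0558]
eef_rot: [2.749, 1.519, 0.001]
force: [-1.6, 0.6, 8.1]
width: 0.0136
finger_force: 45.0
```

Call:
{"fn": "step_arm", "kwargs": {
  "targets": [
    {"rot": [0,0,0],"slide": [0,0,0.0005],"grip": 0},
    {"rot": [0,0,0],"slide": [0,0,0.0008],"grip": 0},
    {"rot": [0,0,0],"slide": [0,0,0.0008],"grip": 0},
    {"rot": [0,0,0],"slide": [0,0,0.0008],"grip": 0}
  ]
}}

```text
time_s: 14.7
eef_pos: [0.4885, -0.1855, 0.0553]
eef_rot: [2.749, 1.519, 0.001]
force: [-2.8, 2.3, 10.7]
width: 0.0138
finger_force: 45.0
```

```bash
python3 - <<'E'
from h import *
for i in range(4):
    cams.read_camera("side");s=env.read_state();print(s["time_s"],np.round(s["force"],2),np.round(s["eef_pos"],4))
print(s.keys())
E
```

```text
14.75 [-2.68  1.75 10.59] [ 0.4885 -0.1855  0.0553]
14.8 [-2.56  1.67 11.61] [ 0.4885 -0.1855  0.0553]
14.85 [-2.13  1.73 11.47] [ 0.4885 -0.1855  0.0553]
14.9 [-3.35  1.34 11.11] [ 0.4885 -0.1855  0.0553]
dict_keys(['time_s', 'joints', 'joint_vel', 'joint_torque', 'eef_pos', 'eef_rot', 'force', 'moment', 'finger_force', 'width'])
```

Seated: a steady 11 N press, with the tip about 30 mm below the mouth. Now I'll start the pull, slowly.

Call:
{"fn": "step_arm", "kwargs": {
  "targets": [
    {"rot": [0,0,0],"slide": [0,0,-0.0005],"grip": 0},
    {"rot": [0,0,0],"slide": [0,0,-0.001],"grip": 0},
    {"rot": [0,0,0],"slide": [0,0,-0.0014],"grip": 0},
    {"rot": [0,0,0],"slide": [0,0,-0.0018],"grip": 0},
    {"rot": [0,0,0],"slide": [0,0,-0.0022],"grip": 0},
    {"rot": [0,0,0],"slide": [0,0,-0.0025],"grip": 0},
    {"rot": [0,0,0],"slide": [0,0,-0.0025],"grip": 0}
  ]
}}

```text
time_s: 15.6
eef_pos: [0.4883, -0.1853, 0.0569]
eef_rot: [2.749, 1.519, 0.0]
force: [2.2, -1.0, -0.3]
width: 0.0135
finger_force: 45.0
```

```bash
python3 - <<'E'
from h import *
for i in range(3):
    cams.read_camera("side");s=env.read_state();print(s["time_s"],np.round(s["force"],2),np.round(s["eef_pos"],4))
E
```

```text
15.65 [ 1.76 -0.31 -0.89] [ 0.4883 -0.1853  0.0569]
15.7 [ 2.62 -0.25 -1.23] [ 0.4883 -0.1853  0.0569]
15.75 [ 2.48 -0.51 -1.28] [ 0.4883 -0.1853  0.0569]
```

Call:
{"fn": "step_arm", "kwargs": {
  "targets": [
    {"rot": [0,0,0],"slide": [0,0,-0.0004],"grip": 0},
    {"rot": [0,0,0],"slide": [0,0,-0.0008],"grip": 0},
    {"rot": [0,0,0],"slide": [0,0,-0.0012],"grip": 0},
    {"rot": [0,0,0],"slide": [0,0,-0.0016],"grip": 0},
    {"rot": [0,0,0],"slide": [0,0,-0.0018],"grip": 0},
    {"rot": [0,0,0],"slide": [0,0,-0.0018],"grip": 0}
  ]
}}

```text
time_s: 16.35
eef_pos: [0.488, -0.1851, 0.0585]
eef_rot: [-2.749, -1.519, 0.0]
force: [3.0, -0.7, -10.0]
width: 0.0135
finger_force: 45.0
```

```bash
python3 - <<'E'
from h import *
for i in range(3):
    cams.read_camera("side");s=env.read_state();print(s["time_s"],np.round(s["force"],2),np.round(s["eef_pos"],4))
E
```

```text
16.4 [ 2.87 -1.52 -9.2 ] [ 0.488  -0.1851  0.0585]
16.45 [ 3.74 -1.06 -9.74] [ 0.488  -0.1851  0.0585]
16.5 [ 3.9  -1.54 -9.19] [ 0.488  -0.1851  0.0586]
```

Call:
{"fn": "step_arm", "kwargs": {
  "targets": [
    {"rot": [0,0,0],"slide": [0,0,-0.0002],"grip": 0},
    {"rot": [0,0,0],"slide": [0,0,-0.0004],"grip": 0},
    {"rot": [0,0,0],"slide": [0,0,-0.0006],"grip": 0},
    {"rot": [0,0,0],"slide": [0,0,-0.0006],"grip": 0},
    {"rot": [0,0,0],"slide": [0,0,-0.0006],"grip": 0}
  ]
}}

```text
time_s: 17.0
eef_pos: [0.488, -0.1851, 0.0592]
eef_rot: [-2.749, -1.519, 0.0]
force: [2.6, -1.9, -13.0]
width: 0.0137
finger_force: 44.9
```

```bash
python3 - <<'E'
from h import *
for i in range(4):
    cams.read_camera("side");s=env.read_state();print(s["time_s"],np.round(s["force"],2),np.round(s["eef_pos"],4))
E
```

```text
17.05 [  3.13   0.16 -12.66] [ 0.488  -0.1851  0.0592]
17.1 [  2.97  -0.74 -13.19] [ 0.488  -0.1851  0.0592]
17.15 [  3.12  -2.14 -13.78] [ 0.488  -0.1851  0.0592]
17.2 [  2.78  -1.41 -12.76] [ 0.488  -0.1851  0.0592]
```

A steady pull: about 13.1 N measured, including the pin's 0.8 N weight. Holding it.

Call:
{"fn": "step_arm", "kwargs": {
  "targets": [
    {"rot": [0,0,0],"slide": [0,0,0],"grip": 0},
    {"rot": [0,0,0],"slide": [0,0,0],"grip": 0},
    {"rot": [0,0,0],"slide": [0,0,0],"grip": 0},
    {"rot": [0,0,0],"slide": [0,0,0],"grip": 0},
    {"rot": [0,0,0],"slide": [0,0,0],"grip": 0},
    {"rot": [0,0,0],"slide": [0,0,0],"grip": 0},
    {"rot": [0,0,0],"slide": [0,0,0],"grip": 0},
    {"rot": [0,0,0],"slide": [0,0,0],"grip": 0},
    {"rot": [0,0,0],"slide": [0,0,0],"grip": 0},
    {"rot": [0,0,0],"slide": [0,0,0],"grip": 0},
    {"rot": [0,0,0],"slide": [0,0,0],"grip": 0}
  ]
}}

```text
time_s: 18.3
eef_pos: [0.4881, -0.1852, 0.0593]
eef_rot: [-2.75, -1.52, 0.0]
force: [1.3, -0.6, -13.4]
width: 0.0136
finger_force: 44.9
```

```bash
python3 - <<'E'
from h import *
for i in range(4):
    cams.read_camera("side");s=env.read_state();print(s["time_s"],np.round(s["force"],2),np.round(s["eef_pos"],4))
E
```

```text
18.35 [  1.68  -1.37 -13.92] [ 0.4881 -0.1852  0.0593]
18.4 [  1.47  -1.59 -13.11] [ 0.4881 -0.1851  0.0593]
18.45 [  0.99  -0.54 -13.82] [ 0.4881 -0.1851  0.0593]
18.5 [  1.98  -1.17 -13.69] [ 0.4881 -0.1851  0.0593]
```

Held for 1.3 s at about 13.4 N. I'll ease back slightly to the centre of the band and hold a bit longer for margin.

Call:
{"fn": "step_arm", "kwargs": {
  "targets": [
    {"rot": [0,0,0],"slide": [0,0,0.0002],"grip": 0},
    {"rot": [0,0,0],"slide": [0,0,0.0002],"grip": 0},
    {"rot": [0,0,0],"slide": [0,0,0.0002],"grip": 0},
    {"rot": [0,0,0],"slide": [0,0,0.0002],"grip": 0},
    {"rot": [0,0,0],"slide": [0,0,0.0002],"grip": 0},
    {"rot": [0,0,0],"slide": [0,0,0.0002],"grip": 0},
    {"rot": [0,0,0],"slide": [0,0,0.0002],"grip": 0},
    {"rot": [0,0,0],"slide": [0,0,0.0002],"grip": 0},
    {"rot": [0,0,0],"slide": [0,0,0.0002],"grip": 0},
    {"rot": [0,0,0],"slide": [0,0,0.0002],"grip": 0}
  ]
}}

```text
time_s: 19.5
eef_pos: [0.4881, -0.1852, 0.0591]
eef_rot: [-2.75, -1.52, -0.0]
force: [1.4, -1.4, -11.5]
width: 0.0137
finger_force: 44.9
```

Now I'll ease off to a light press.

Call:
{"fn": "step_arm", "kwargs": {
  "targets": [
    {"rot": [0,0,0],"slide": [0,0,0.0004],"grip": 0},
    {"rot": [0,0,0],"slide": [0,0,0.0009],"grip": 0},
    {"rot": [0,0,0],"slide": [0,0,0.0014],"grip": 0},
    {"rot": [0,0,0],"slide": [0,0,0.0019],"grip": 0},
    {"rot": [0,0,0],"slide": [0,0,0.0024],"grip": 0},
    {"rot": [0,0,0],"slide": [0,0,0.0029],"grip": 0},
    {"rot": [0,0,0],"slide": [0,0,0.003],"grip": 0},
    {"rot": [0,0,0],"slide": [0,0,0.003],"grip": 0}
  ]
}}

```text
time_s: 20.3
eef_pos: [0.4885, -0.1853, 0.0565]
eef_rot: [2.749, 1.519, 0.001]
force: [-0.5, 0.1, 2.2]
width: 0.0138
finger_force: 45.0
```

Light press of 2 N. Releasing, then going straight up.

Call:
{"fn": "step_arm", "kwargs": {
  "grip_force": 10,
  "targets": [
    {"rot": [0,0,0],"slide": [0,0,0],"grip": 0.25},
    {"rot": [0,0,0],"slide": [0,0,0],"grip": 0.4},
    {"rot": [0,0,0],"slide": [0,0,0],"grip": 0.6},
    {"rot": [0,0,0],"slide": [0,0,0],"grip": 0.6},
    {"rot": [0,0,0],"slide": [0,0,0],"grip": 0.6},
    {"rot": [0,0,0],"slide": [0,0,0],"grip": 0.6},
    {"rot": [0,0,0],"slide": [0,0,0],"grip": 0.6}
  ]
}}

```text
time_s: 21.0
eef_pos: [0.4881, -0.1852, 0.0561]
eef_rot: [-2.75, -1.52, 0.0]
force: [0.7, 0.0, 0.0]
width: 0.0555
finger_force: 0.0
```

Call:
{"fn": "step_arm", "kwargs": {
  "targets": [
    {"rot": [0,0,0],"slide": [0,0,-0.02],"grip": 0.6},
    {"rot": [0,0,0],"slide": [0,0,-0.05],"grip": 0.6},
    {"rot": [0,0,0],"slide": [0,0,-0.09],"grip": 0.6},
    {"rot": [0,0,0],"slide": [0,0,-0.13],"grip": 0.6},
    {"rot": [0,0,0],"slide": [0,0,-0.13],"grip": 0.6},
    {"rot": [0,0,0],"slide": [0,0,-0.13],"grip": 0.6},
    {"rot": [0,0,0],"slide": [0,0,-0.13],"grip": 0.6}
  ]
}}

```text
time_s: 21.7
eef_pos: [0.4875, -0.1849, 0.1849]
eef_rot: [-2.748, -1.519, 0.002]
force: [-0.1, -0.3, -0.9]
width: 0.0558
finger_force: 0.0
```

```bash
python3 - <<'E'
from h import *
a=cams.read_camera("scene")["pixels"];b=cams.read_camera("side")["pixels"]
f=lambda i,x,y:cv2.resize(i[y:y+70,x:x+95],None,fx=4,fy=4,interpolation=2)
cv2.imwrite("pics/end.png",np.vstack([np.hstack([f(a,165,220),f(b,300,145)]),np.hstack([f(a,357,220),f(b,265,270)])])[:,:,::-1])
E
```

```text
(no output)
```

View pics/end.png

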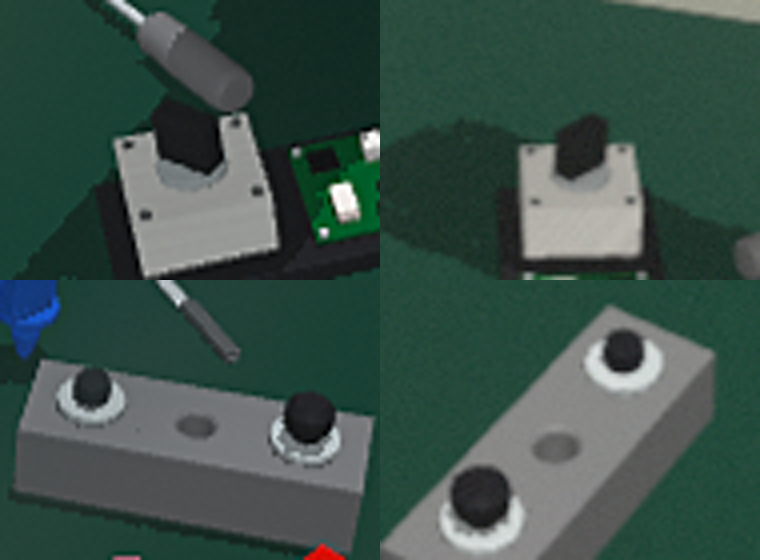

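The pin stands upright with its collar flat on the block, at ≈(213,262) scene and (351,188) side. The other two pins are still in their rack holes and the gripper is clear. Handing in.

```bash
python3 -c "
from rig import env
print(env.close_job())"
```

```text
the job is handed in; nothing more can be done
None
```

The thumb-plate pin is snapped home in the check block, the catch held an upward pull of about 12–13 N for over 2 s, and the pin is released with the other two still in the rack; the job is handed in, but no verdict came back.

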